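Tighten the nail-polish cap in the bottle stand

ROBOT

A 6-joint arm with a two-finger parallel gripper is mounted at the origin on the work surface. World frame = base frame: x ahead of the robot, y to its left, z up, the work surface at z = 0. Lengths are in m, angles in rad, forces in N, time in s.
With the tool pointing down it reaches from about 0.3 to 0.875 m from the base axis. Payload 6.4 kg.
Tool frame: the origin (TCP) lies at the very end of the fingers, on their centre line; the grasp point (between the pads) lies 19 mm behind it (robot.tcp_to_grasp is the distance from the TCP to the grasp point, in m); z points along the fingers, x is the direction in which the jaws open and shut, and the axes are right-handed (so a half turn about z gives the same grasp; the last joint's range is limited). The gripper opens to 88 mm and grips with 3 to 60 N. Pads are 18 mm wide; open, the fingers measure 123 mm over their backs; the gripper's body (75 mm by 187 mm) begins 45 mm behind the grasp point.
Start: joints at [1.022, 0.181, 1.607, -0, 1.354, -0.206], TCP at [0.193, 0.542, 0.239] pointing down, gripper open.
Joint ranges: [-2.99, 2.99], [-0.89, 2.07], [0.3, 2.58], [-1.14, 4.28], [0, 2.63], [-3.12, 3.12]. Speed limits (rad/s): [2.57, 2.57, 3.01, 3.14, 3.14, 3.14].

INTERFACE

Orientations are given as [roll, pitch, yaw] about the fixed x, y, z axes, in that order (R = Rz(yaw) Ry(pitch) Rx(roll)).
In Python, from cell import robot gives the robot as it stands.
- The arm moves only by the tool carry_out, never from a script. Its argument "commands" is a list of rows, each a list of 6 numbers: the shift along the world's x, y, z in cm, then the turn, a rotation vector about the world's x, y, z in rad. A call has exactly 10 rows; each row shifts and turns the commanded pose from where the row before left it; what a row does not reach is not made up. A row lasts 1/10 s, in which the tool goes at most 50 mm and 8.59 degrees, less where a joint would pass 70% of its speed; a pose out of reach is approached as far as the arm can. A call with a gripper value outside its range is refused whole. "hand" is the opening, from -1 (shut) to 1 (fully open), so that 0 is half open, set as the call begins (left out, the last holds). The fingers move at their own pace and stop on an object; the grip force is fixed at half the most. Time passes only in rows, so rows that do not move let the fingers close, or fill a call up. It gives the time, the measured TCP pose, the force and the opening at its end, in the units of the state.
- robot.observe(): the state, without advancing time (a new reading comes with each control period).
- robot.snapshot(name): name is "scene" or "top"; returns (picture, depth): 480x640x3 uint8, red, green, blue; 480x640 float32, m along the optical axis (not along the pixel's ray), 0 where there is no reading.
- robot.get_calibration(name): a dict with "mtx" (3x3 intrinsics, pixels), "view" (4x4, takes a point from world to camera coordinates). Camera axes: x right, y down, z forward; pixel columns grow to the right and rows downward; lengths in m; the calibration is good to about 2 mm. A picture is of the moment at which its call begins. get_calibration takes no time and is no camera call.
- robot.hand_in(): hands the job in, once; it reports no verdict.
Trained networks look in the newest picture that a camera, given by its name, has taken for a name from the list of things; names that differ only in an ending like _2 or _b are one class to them, and where a whole thing is asked for, a point or a joint stands for the part that bears it (a point fixed in the world has none). Each returns a list of dicts, best first, with "conf" (0 to 1); they miss things now and then, are a little off and sometimes report something else, mostly with a low value. They report only what shows in the picture. A call takes as long as a camera call.
- robot.look_for(thing, camera): "bbox" ([left, top, right, bottom] in pixels, round what is visible of it).
- robot.pinpoint(thing, camera): "position" ([column, row] in pixels: a listed point, or the origin of a listed thing).
The state is a dict: "time": time; "joints": joint angles; "qvel": joint speeds; "joint_torque": joint torques, N m; "position": TCP position; "tcp_rot": TCP orientation; "wrist_force": force on the tool from outside, world axes, zero at the start; "moment": the same for the moment, N m; "finger_gap": finger opening in m.
Only numpy, scipy, OpenCV 4.12 (cv2) and the standard library are available. Lean on these libraries where they do the work, as an engineer would, in place of code of your own. Each camera call takes 0.05 s, during which the arm holds its last target.

TASK

The red nail-polish bottle has a loose cap, and the whole bottle spins if you just twist it. Set the red bottle down fully into the stand with the square well (not the one with the round well), which keeps it from spinning, then screw its cap clockwise as seen from above until it is tight, and let go, leaving the bottle standing in the well. Leave the teal bottle where it is.

Things in the scene. Friction and masses are not known exactly. Their poses are not given: they have to be found in the camera images.
- red_bottle: Loose square bottle, 100 g: red body 36 x 36 mm, 46 mm high; on it, centred, a round black screw cap 22 mm wide, from 50 to 97 mm above the underside. Origin: centre of the underside; z up, x and y square to the flat sides. Starts upright on the table. Can be lifted by the cap, gripped about 78 mm up: thread friction keeps it from turning in the air, but also spins it on the bare table.
- cap (a joint): Angle (rad) of the red bottle's cap relative to the bottle; grows as the cap turns clockwise seen from above. Starts loose, 0 to 0.25; hard stop, fully tight, at 0.9; from 0.8 on it counts as tight. Turns against a steady 0.05 N m without rising or sinking. Turned on past the stop, the round cap merely slips in the fingers.
- square_stand: Fixed wooden block 90 x 90 x 36 mm with a SQUARE well 42 x 42 mm, its black floor 8 mm above the table; pale lead-in slopes widen it from 24 mm height to 56 mm wide at the top. Origin: centre of the underside; z up, x and y square to the well. A bottle in it has 3 mm play all round and turns about 10 degrees before it is braced. A similar block has a round well: not that one.
- teal_bottle: Bystander: loose bottle of the same shape and size as the red one, but teal, upright on the table. Origin: centre of the underside. To be left alone.

How it is judged:
On the way:
1. the red bottle stands fully down in the square well with its cap still loose (cap angle below 0.5) (z of red_bottle in the frame of square_stand below 0.013 m and horizontal distance between red_bottle and square_stand below 0.012 m and angle between red_bottle's own z axis and vertical below 0.17 rad and value of joint cap below 0.5 rad), for 0.2 s.
At the end, for the whole second after the job is handed in: The red bottle stands released and at rest in the square well, upright within 10 degrees, within 12 mm of its centre and within 5 mm of its floor, and its cap is screwed to more than 0.75 rad (the stop is at 0.9) (value of joint cap above 0.75 rad and z of red_bottle in the frame of square_stand below 0.013 m and horizontal distance between red_bottle and square_stand below 0.012 m and angle between red_bottle's own z axis and vertical below 0.17 rad and linear speed of red_bottle below 0.02 m/s); the robot touches nothing.
It fails at once if the teal bottle is shifted by more than 40 mm or knocked over (distance of teal_bottle from where it was at the start of the episode above 0.04 m or angle between teal_bottle's own z axis and vertical above 0.5 rad).
It also fails if it takes over 42 s, if anything falls off the work surface, if the arm or the gripper's body presses on something with over 40 N, if the wrist force passes 120 N, or if a joint passes its speed limit or range.

## Working session

There is one attempt and no reset: what is moved stays moved. The work goes in short steps, Python scripts to look and compute and a tool call to move; the robot and the scene stay as the last step left them, time stands still between calls to the robot, and variables do not carry over. Pictures are saved under pics/ and viewed, and the job is handed in when it is done.

Besides the shell and the picture viewer there is one more tool, called after ">>>" as a command line: name --pt "numbers of a row" for each row, then --argument value for the rest. carry_out: Moves the arm, as the interface text tells. Its arguments: {"type":"object","properties":{"commands":{"type":"array","items":{"type":"array","items":{"type":"number"}}},"hand":{"type":"number"}},"required":["commands"]}

```bash
mkdir -p pics; ls; cat > h.py <<'E'
from cell import robot
import numpy as np, cv2
def save(im,n): cv2.imwrite('pics/'+n+'.png',cv2.cvtColor(im,cv2.COLOR_RGB2BGR))
def cloud(cam,d):
    c=robot.get_calibration(cam);K=np.array(c['mtx']);V=np.array(c['view'])
    v,u=np.mgrid[0:480,0:640]
    P=np.stack([(u-K[0,2])/K[0,0]*d,(v-K[1,2])/K[1,1]*d,d],-1)
    return (P-V[:3,3])@V[:3,:3]
E
python3 - <<'E'
from h import *
for c in ['scene','top']:
    im,d=robot.snapshot(c); save(im,c+'0'); np.savez(c+'0',im=im,d=d)
    for t in ['red_bottle','cap','square_stand','teal_bottle']:
        print(c,t,robot.look_for(t,c)[:2],robot.pinpoint(t,c)[:2])
    print(robot.get_calibration(c))
print(robot.observe(), robot.tcp_to_grasp)
E
```

```text
pics
scene red_bottle [{'bbox': [136.0, 181.2, 167.1, 236.1], 'conf': 0.63}] [{'position': [152.8, 229.2], 'conf': 0.88}]Traceback (most recent call last):
  File "<stdin>", line 5, in <module>
ValueError: it knows: red_bottle, square_stand, teal_bottle
```

```bash
python3 - <<'E'
from h import *
for c in ['scene','top']:
    im,d=robot.snapshot(c); save(im,c+'0'); np.savez(c+'0',im=im,d=d)
    for t in ['red_bottle','square_stand','teal_bottle']:
        print(c,t,robot.look_for(t,c)[:2],robot.pinpoint(t,c)[:2])
    print(robot.get_calibration(c))
print(robot.observe(), robot.tcp_to_grasp)
E
```

```text
scene red_bottle [{'bbox': [135.4, 182.0, 167.7, 238.0], 'conf': 0.79}] [{'position': [153.0, 229.2], 'conf': 0.82}]
scene square_stand [{'bbox': [384.6, 229.5, 450.3, 288.5], 'conf': 0.95}] [{'position': [410.6, 263.9], 'conf': 0.83}]
scene teal_bottle [{'bbox': [303.2, 194.5, 329.3, 254.7], 'conf': 0.7}] [{'position': [315.9, 250.3], 'conf': 0.7}]
{'mtx': array([[533.24018353,   0.        , 322.34367118],
       [  0.        , 533.24018353, 233.16071553],
       [  0.        ,   0.        ,   1.        ]]), 'view': array([[-0.35578168,  0.93456614, -0.00234894,  0.1872261 ],
       [ 0.57416057,  0.21659371, -0.78957381, -0.25604269],
       [-0.73740019, -0.28226456, -0.6136511 ,  1.25076141],
       [ 0.        ,  0.        ,  0.        ,  1.        ]])}
top red_bottle [{'bbox': [451.4, 198.7, 484.8, 224.5], 'conf': 0.77}] [{'position': [463.5, 210.1], 'conf': 0.58}]
top square_stand [{'bbox': [211.1, 213.5, 267.6, 270.4], 'conf': 0.57}] [{'position': [245.0, 244.8], 'conf': 0.8}]
top teal_bottle [{'bbox': [311.1, 226.4, 337.3, 252.5], 'conf': 0.76}] [{'position': [321.3, 240.6],
[... 398 characters left out ...]
    ,  0.        ,  1.        ]])}
{'time': 0.9, 'joints': array([ 1.02170672e+00,  1.80774782e-01,  1.60700204e+00, -4.13491012e-05,
        1.35383735e+00, -2.06297152e-01]), 'qvel': array([-0.00018491, -0.00113065,  0.0009227 ,  0.00179026, -0.00058351,
       -0.00019188]), 'joint_torque': array([-4.05992132e-04, -4.33814585e+01, -3.42177093e+01,  7.04574469e-02,
        3.04717489e-02,  5.33361174e-05]), 'position': array([0.19326265, 0.54154929, 0.23872766]), 'tcp_rot': array([3.14155754e+00, 2.93362742e-05, 1.22801277e+00]), 'wrist_force': array([ 0.42032416,  0.19427436, -0.86244666]), 'moment': array([-0.00362727, -0.0194835 ,  0.02462612]), 'finger_gap': 0.08817861702032147} 0.0187
```

View pics/scene0.png

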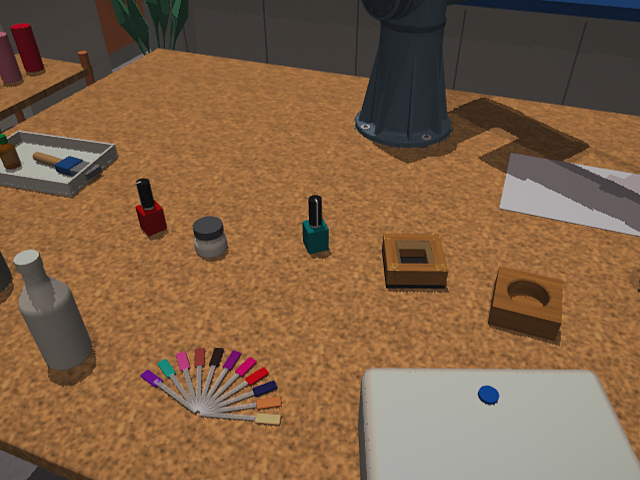

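View pics/top0.png

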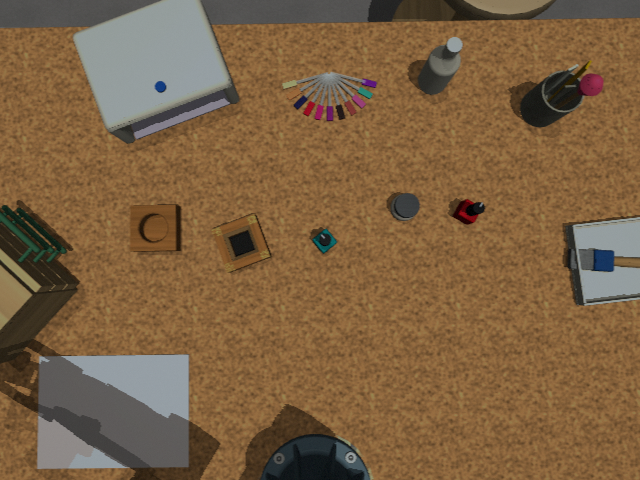

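The pictures show the red bottle at top (468,211), the jar at (405,206), teal at (324,240), the square stand at (242,243) and the round one at (155,229). Next I measure from the depth in both views.

```bash
python3 - <<'E'
from h import *
for c in ['scene','top']:
    z=np.load(c+'0.npz'); im=z['im'].astype(int); d=z['d']; P=cloud(c,d); ok=d>0
    hsv=cv2.cvtColor(z['im'],cv2.COLOR_RGB2HSV).astype(int)
    box={'scene':dict(red=(125,170,180,245),st=(375,225,455,295),teal=(295,190,335,260)),'top':dict(red=(445,190,495,230),st=(200,205,280,278),teal=(305,220,343,258))}[c]
    for k,(a,b,e,f) in box.items():
        m=np.zeros_like(ok); m[b:f,a:e]=1; m&=ok
        Z=P[...,2]
        print(c,k,'z max',np.percentile(Z[m],99.7))
        if k!='st':
            for lo,hi in [(.01,.044),(.044,.05),(.052,.09),(.09,.105)]:
                q=P[m&(Z>lo)&(Z<hi)]
                if len(q)>3: print('  ',lo,hi,len(q),q.min(0).round(4),q.max(0).round(4),q.mean(0).round(4))
            for nm,(lo,hi) in dict(shoulder=(.043,.0495)).items():
                q=P[m&(Z>lo)&(Z<hi)]
                if len(q)>5:
                    r=cv2.minAreaRect((q[:,:2]*1000).astype(np.float32)); print('  rect',r)
        else:
            q=P[m&(Z>.031)&(Z<.041)]
            print('  rim',len(q),np.median(q[:,2]),cv2.minAreaRect((q[:,:2]*1000).astype(np.float32)))
            q=P[m&(Z>.003)&(Z<.014)&(hsv[...,2]<60)]
            print('  floor',len(q),np.median(q[:,2]),cv2.minAreaRect((q[:,:2]*1000).astype(np.float32)) if len(q)>4 else '')
    print(np.median(P[300:330,300:400,2]))
z=np.load('top0.npz')['im'];s=np.load('scene0.npz')['im']
a=cv2.resize(z[185:235,440:500],None,fx=6,fy=6,interpolation=0);b=cv2.resize(z[205:280,200:280],None,fx=5,fy=5,interpolation=0)
o=np.zeros((400,780,3),np.uint8);o[:300,:360]=a;o[:375,370:770]=b;save(o,'zoom0')
a=cv2.resize(s[170:245,125:185],None,fx=6,fy=6,interpolation=0);b=cv2.resize(s[225:295,375:460],None,fx=4.5,fy=4.5,interpolation=0)
o=np.zeros((460,780,3),np.uint8);o[:450,:360]=a;o[:b.shape[0],370:370+b.shape[1]]=b;save(o,'zoom1')
E
```

```text
scene red z max 0.09734501079530462
   0.01 0.044 443 [ 0.5351 -0.3319  0.0104] [ 0.5722 -0.2836  0.044 ] [ 0.5577 -0.2982  0.0278]
   0.044 0.05 161 [ 0.5263 -0.3306  0.044 ] [ 0.5704 -0.2851  0.0495] [ 0.5521 -0.3043  0.0457]
   0.052 0.09 273 [ 0.5393 -0.3155  0.0521] [ 0.5593 -0.2957  0.0899] [ 0.5532 -0.3031  0.0713]
   0.09 0.105 113 [ 0.5375 -0.3189  0.0904] [ 0.5588 -0.2955  0.0985] [ 0.5498 -0.3059  0.0953]
  rect ((548.3543701171875, -307.3877868652344), (37.219390869140625, 35.62467575073242), 59.90134048461914)
scene st z max 0.037140490939837525
  rim 1637 0.03494592944247841 ((491.0749816894531, 138.94981384277344), (95.63961029052734, 90.32738494873047), 20.149351119995117)
  floor 382 0.007015918930028778 ((494.5948181152344, 139.71055603027344), (88.22917175292969, 89.80998229980469), 19.77208709716797)
scene teal z max 0.09746908414645748
   0.01 0.044 449 [ 0.4716 -0.0487  0.01  ] [ 0.5183 -0.0011  0.044 ] [ 0.5065 -0.0192  0.0283]
   0.044 0.05 166 [ 0.4731 -0.0451  0.044 ] [ 0.5198 -0.0018  0.05  ] [ 0.4992 -0.0229  0.0456]
   0.052 0.09 254 [ 0.4913 -0.0332  0.0
[... 970 characters left out ...]
4438477)
  floor 435 0.007702069127273108 ((491.0115051269531, 128.18338012695312), (80.97526550292969, 66.62959289550781), 19.822917938232422)
top teal z max 0.09946350225933966
   0.01 0.044 49 [ 0.4705 -0.045   0.0143] [ 5.171e-01 -4.000e-04  4.400e-02] [ 0.4913 -0.0216  0.0402]
   0.044 0.05 182 [ 0.4704 -0.0469  0.044 ] [ 0.515  -0.0024  0.0494] [ 0.4918 -0.0235  0.046 ]
   0.052 0.09 9 [ 0.4822 -0.027   0.0561] [ 0.5009 -0.0138  0.0886] [ 0.4859 -0.0198  0.0759]
   0.09 0.105 108 [ 0.4837 -0.0339  0.0923] [ 0.5023 -0.0137  0.1007] [ 0.4929 -0.0235  0.0968]
  rect ((493.0722351074219, -23.611549377441406), (35.42051315307617, 35.45680236816406), 37.77092361450195)
-0.0004236638774497793
```

View pics/zoom0.png

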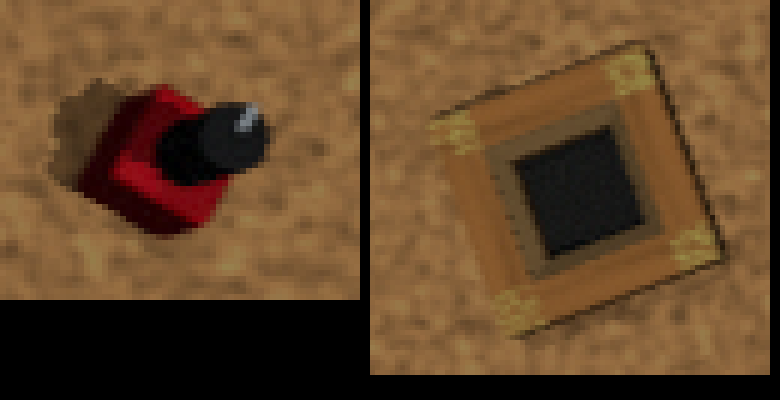

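View pics/zoom1.png

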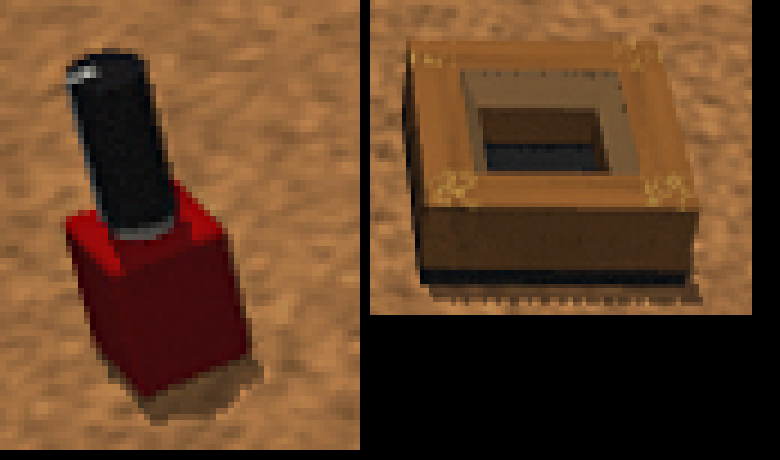

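>>> carry_out --pt "1.4 -3.6 0 0 0 -0.026" --pt "1.4 -3.6 0 0 0 -0.026" --pt "1.4 -3.6 0 0 0 -0.026" --pt "1.4 -3.6 0 0 0 -0.026" --pt "1.4 -3.6 0 0 0 -0.026" --pt "1.4 -3.6 0 0 0 -0.026" --pt "1.4 -3.6 0 0 0 -0.026" --pt "1.4 -3.6 0 0 0 -0.026" --pt "1.4 -3.6 0 0 0 -0.026" --pt "1.4 -3.6 0 0 0 -0.026" --hand 0.2

```text
time: 1.9
position: [0.3336, 0.1802, 0.239]
tcp_rot: [3.141, -0.001, 0.967]
wrist_force: [0.0, -0.4, 0.6]
finger_gap: 0.0528
```

>>> carry_out --pt "1.4 -3.6 0 0 0 -0.026" --pt "1.4 -3.6 0 0 0 -0.026" --pt "1.4 -3.6 0 0 0 -0.026" --pt "1.4 -3.6 0 0 0 -0.026" --pt "1.4 -3.6 0 0 0 -0.026" --pt "1.4 -3.6 0 0 0 -0.026" --pt "1.4 -3.6 0 0 0 -0.026" --pt "1.4 -3.6 0 0 0 -0.026" --pt "1.4 -3.6 0 0 0 -0.026" --pt "1.4 -3.6 0 0 0 -0.026"

```text
time: 2.9
position: [0.4736, -0.1801, 0.2388]
tcp_rot: [3.141, -0.0, 0.707]
wrist_force: [0.8, 0.0, 0.9]
finger_gap: 0.0528
```

>>> carry_out --pt "1.5 -2.5 0 0 0 0" --pt "1.5 -2.5 0 0 0 0" --pt "1.5 -2.5 0 0 0 0" --pt "1.5 -2.5 0 0 0 0" --pt "1.34 -2.59 -1 0 0 0" --pt "0 0 -2 0 0 0" --pt "0 0 -3 0 0 0" --pt "0 0 -3 0 0 0" --pt "0 0 -1.9 0 0 0" --pt "0 0 0 0 0 0"

```text
time: 3.9
position: [0.5448, -0.3028, 0.1261]
tcp_rot: [-3.135, 0.001, 0.708]
wrist_force: [-0.5, 0.1, -0.1]
finger_gap: 0.0531
```

```bash
python3 - <<'E'
from h import *
for c in ['scene','top']:
    im,d=robot.snapshot(c); save(im,c+'1'); np.savez(c+'1',im=im,d=d)
z=np.load('top1.npz')['im'];s=np.load('scene1.npz')['im']
o=np.zeros((560,790,3),np.uint8)
a=cv2.resize(z[170:250,420:520],None,fx=3.9,fy=3.9,interpolation=0);b=cv2.resize(s[100:245,100:200],None,fx=3.8,fy=3.8,interpolation=0)
o[:a.shape[0],:a.shape[1]]=a;o[:b.shape[0],400:400+b.shape[1]]=b;save(o,'zoom2')
E
```

```text
(no output)
```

View pics/zoom2.png

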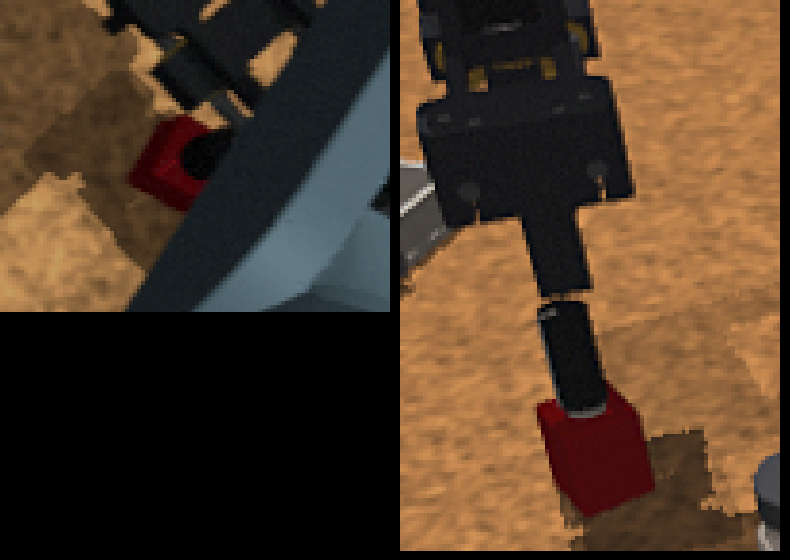

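The scene view shows the fingers right above the cap, in line with it. I check the settled pose before descending.

```bash
python3 - <<'E'
from h import *
o=robot.observe(); print(o['time'],o['position'],o['tcp_rot'],o['joints'],o['qvel'].round(3))
E
```

```text
4.0 [ 0.54676264 -0.3044074   0.13000587] [-3.14136240e+00  3.39270826e-05  7.08041109e-01] [-6.97381126e-01  4.02344527e-01  1.55944726e+00  4.80255248e-06
  1.18003356e+00 -1.40542406e+00] [ 0.001 -0.026 -0.024 -0.    -0.003  0.   ]
```

>>> carry_out --pt "0 -0.15 -1 0 0 0" --pt "0 0 -1.5 0 0 0" --pt "0 0 -1.5 0 0 0" --pt "0 0 -1.5 0 0 0" --pt "0 0 -1 0 0 0" --pt "0 0 -0.6 0 0 0" --pt "0 0 0 0 0 0" --pt "0 0 0 0 0 0" --pt "0 0 0 0 0 0" --pt "0 0 0 0 0 0"

```text
time: 5.0
position: [0.5471, -0.3062, 0.0595]
tcp_rot: [3.14, -0.0, 0.708]
wrist_force: [-0.3, -0.8, -0.6]
finger_gap: 0.0528
```

>>> carry_out --pt "0 0 0 0 0 0" --pt "0 0 0 0 0 0" --pt "0 0 0 0 0 0" --pt "0 0 0 0 0 0" --pt "0 0 0 0 0 0" --pt "0 0 0 0 0 0" --pt "0 0 0 0 0 0" --pt "0 0 0 0 0 0" --pt "0 0 0 0 0 0" --pt "0 0 0 0 0 0" --hand -1

```text
time: 6.0
position: [0.5466, -0.3058, 0.0587]
tcp_rot: [-3.142, 0.0, 0.708]
wrist_force: [-0.7, -0.2, -1.5]
finger_gap: 0.0209
```

Gripped at 21 mm. I lift it and check.

>>> carry_out --pt "0 0 0.5 0 0 0" --pt "0 0 1 0 0 0" --pt "0 0 1.5 0 0 0" --pt "0 0 2 0 0 0" --pt "0 0 2.5 0 0 0" --pt "0 0 2.5 0 0 0" --pt "0 0 2 0 0 0" --pt "0 0 1.5 0 0 0" --pt "0 0 1 0 0 0" --pt "0 0 0.5 0 0 0"

```text
time: 7.0
position: [0.5469, -0.306, 0.2101]
tcp_rot: [3.14, -0.0, 0.708]
wrist_force: [-0.3, -0.6, -0.9]
finger_gap: 0.0209
```

```bash
python3 - <<'E'
from h import *
s,d=robot.snapshot('scene'); np.savez('scene2',im=s,d=d)
o=robot.observe(); print(o['time'],o['position'],o['tcp_rot'],o['finger_gap'])
save(s,'scene2')
hsv=cv2.cvtColor(s,cv2.COLOR_RGB2HSV); P=cloud('scene',d)
m=((hsv[...,0]<6)|(hsv[...,0]>174))&(hsv[...,1]>200)&(d>0)&(abs(P[...,0]-.547)<.06)&(abs(P[...,1]+.306)<.06)
q=P[m]; print(len(q),q.min(0),q.max(0))
t=q[q[:,2]>np.percentile(q[:,2],99)-.004]; print(len(t),cv2.minAreaRect((t[:,:2]*1000).astype(np.float32)))
E
```

```text
7.05 [ 0.5469806  -0.30604803  0.21011425] [ 3.14015144e+00 -2.70669922e-04  7.08004210e-01] 0.021153735474719666
820 [ 0.53089374 -0.32934552  0.15348164] [ 0.57255655 -0.28284496  0.2014747 ]
176 ((550.5823364257812, -305.22418212890625), (35.81562805175781, 34.84562683105469), 56.26112365722656)
```

View pics/scene2.png

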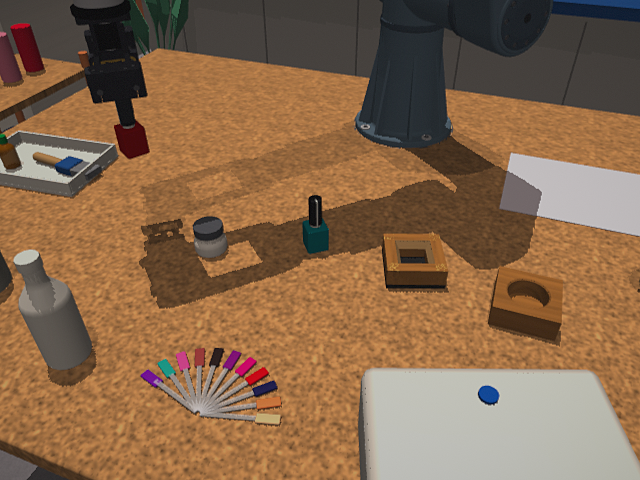

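>>> carry_out --pt "-0.1 1 0 0 0 -0.02" --pt "-0.3 2 0 0 0 -0.03" --pt "-0.3 2.5 0 0 0 -0.04" --pt "-0.3 2.5 0 0 0 -0.04" --pt "-0.3 2.5 0 0 0 -0.04" --pt "-0.3 2.5 0 0 0 -0.04" --pt "-0.3 2.5 0 0 0 -0.04" --pt "-0.3 2.5 0 0 0 -0.04" --pt "-0.3 2.5 0 0 0 -0.04" --pt "-0.3 2.5 0 0 0 -0.04"

```text
time: 8.05
position: [0.5178, -0.0746, 0.2076]
tcp_rot: [-3.14, 0.002, 0.336]
wrist_force: [-0.6, 0.2, -1.0]
finger_gap: 0.0212
```

>>> carry_out --pt "-0.3 2.5 0 0 0 -0.04" --pt "-0.3 2.5 0 0 0 -0.04" --pt "-0.3 2.5 0 0 0 -0.04" --pt "-0.3 2.5 0 0 0 -0.04" --pt "-0.3 2.5 0 0 0 -0.04" --pt "-0.3 2.5 0 0 0 -0.04" --pt "-0.3 2.5 0 0 0 -0.03" --pt "-0.3 2.5 0 0 0 -0.02" --pt "-0.2 1.1 0 0 0 -0.01" --pt "0 0.5 0 0 0 -0.01"

```text
time: 9.05
position: [0.4917, 0.1413, 0.2077]
tcp_rot: [-3.141, 0.002, 0.029]
wrist_force: [-0.4, 0.1, -0.8]
finger_gap: 0.0211
```

```bash
cat > look.py <<'E'
from h import *
import sys
n=sys.argv[1]
o=robot.observe(); p=o['position']; print(o['time'],p,o['tcp_rot'],o['finger_gap'],'j6',o['joints'][5])
for c in ['scene','top']:
    s,d=robot.snapshot(c); np.savez(c+n,im=s,d=d); save(s,c+n)
    hsv=cv2.cvtColor(s,cv2.COLOR_RGB2HSV); P=cloud(c,d)
    m=((hsv[...,0]<6)|(hsv[...,0]>174))&(hsv[...,1]>200)&(d>0)&(abs(P[...,0]-p[0])<.06)&(abs(P[...,1]-p[1])<.06)
    q=P[m]
    if len(q)<20: print(c,'no red',len(q)); continue
    print(c,len(q),q.min(0),q.max(0))
    zt=np.percentile(q[:,2],97)
    t=q[q[:,2]>zt-.004]; print('zt',zt,len(t),cv2.minAreaRect((t[:,:2]*1000).astype(np.float32)))
    t=q; print('all',cv2.minAreaRect((t[:,:2]*1000).astype(np.float32)))
    t=q[(q[:,2]<zt-.008)]; print('sides',len(t),cv2.minAreaRect((t[:,:2]*1000).astype(np.float32)) if len(t)>9 else'')
s=np.load('scene'+n+'.npz')['im']; save(cv2.resize(s[150:310,340:500],None,fx=3.7,fy=3.7,interpolation=0),'z'+n)
E
python3 look.py 3
```

```text
9.05 [0.49166598 0.1412644  0.20766923] [-3.14149181e+00  2.13140600e-03  2.91553820e-02] 0.021057997094533196 j6 0.018134242485243247
scene 927 [0.47649758 0.1181835  0.15111309] [0.51681971 0.16127682 0.19647264]
zt 0.19502615276952895 236 ((494.63568115234375, 139.79013061523438), (36.61863327026367, 34.28684616088867), 20.52523422241211)
all ((494.9885559082031, 140.1194610595703), (37.1219482421875, 35.4867057800293), 19.81376838684082)
sides 612 ((504.4835205078125, 136.47108459472656), (47.3049430847168, 25.047313690185547), 71.0029296875)
top 136 [0.47821975 0.11920104 0.00630813] [0.51459892 0.14918433 0.19897633]
zt 0.1969825472462332 52 ((494.0787353515625, 124.66326904296875), (8.360650062561035, 24.63218879699707), 89.42204284667969)
all ((496.18902587890625, 133.40185546875), (29.922937393188477, 34.96942901611328), 86.31594848632812)
sides 70 ((496.18902587890625, 133.40185546875), (29.922937393188477, 34.96942901611328), 86.31594848632812)
```

View pics/z3.png

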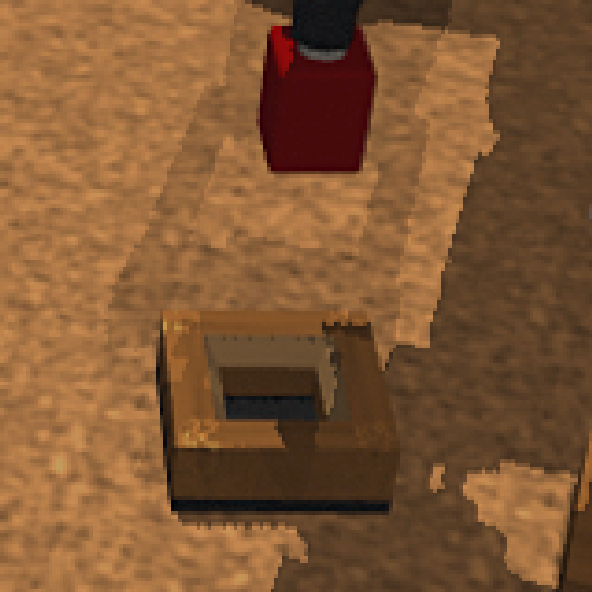

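View pics/top3.png

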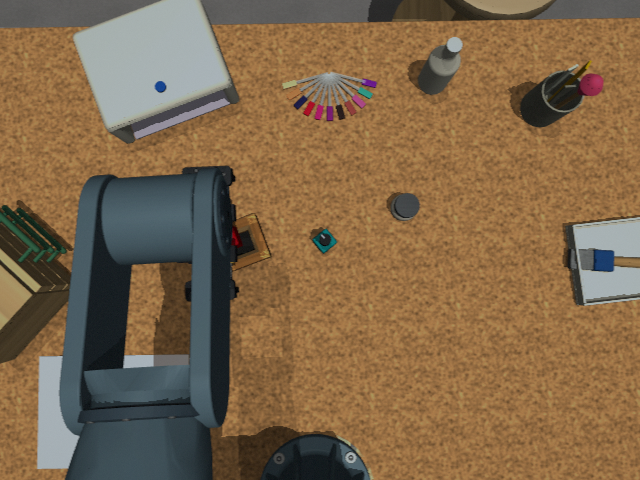

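```bash
python3 - <<'E'
from h import *
a=np.deg2rad(20); n=np.array([np.cos(a),np.sin(a)]); t=np.array([-n[1],n[0]])
z=np.load('scene3.npz'); P=cloud('scene',z['d']); im=z['im']; hsv=cv2.cvtColor(im,cv2.COLOR_RGB2HSV)
V=robot.get_calibration('scene')['view']; print('cam',-V[:3,:3].T@V[:3,3])
Z=P[...,2]
red=((hsv[...,0]<6)|(hsv[...,0]>174))&(hsv[...,1]>200)&(abs(P[...,0]-.49)<.06)&(abs(P[...,1]-.14)<.06)
for nm,m,zs,h in [('bottle',red,[(.155,.165),(.165,.175),(.175,.185),(.183,.19)],.018),('stand',(abs(P[...,0]-.49)<.08)&(abs(P[...,1]-.14)<.08),[(.012,.02),(.02,.028)],.045)]:
    for lo,hi in zs:
        q=P[m&(Z>lo)&(Z<hi)][:,:2]; u=q@n; v=q@t
        if nm=='stand':
            k=u>u.max()-.012; u=u[k];v=v[k]
        k=u>np.percentile(u,60)-.006
        uu=np.median(u[k]); fit=np.polyfit(v[k],u[k],1)
        vl,vh=np.percentile(v[k],[1,99])
        c=n*(uu-h)+t*(vl+vh)/2
        print(nm,lo,'u',uu-h,'v',vl,vh,'slope deg',np.degrees(fit[0]),'c',c)
z0=np.load('top0.npz');P0=cloud('top',z0['d']);q=P0[205:278,200:280].reshape(-1,3);q=q[(q[:,2]>.0335)&(q[:,2]<.039)]
print('top rim',cv2.minAreaRect((q[:,:2]*1000).astype(np.float32)))
o=robot.observe()['position'];print(o, o[:2]@n,o[:2]@t)
E
```

```text
cam [1.13593293 0.23352768 0.5658063 ]
bottle 0.155 u 0.5098092052469132 v -0.05456599449470335 -0.02094967959002483 slope deg 0.7439339092021062 c [0.49197789 0.13888426]
bottle 0.165 u 0.5099094971792774 v -0.05455629891083057 -0.020890442422795544 slope deg 0.7566223885613427 c [0.49206034 0.13895095]
bottle 0.175 u 0.5100487231545747 v -0.054567097164797726 -0.021149024576402126 slope deg 0.17037893808356455 c [0.49223724 0.138872  ]
bottle 0.183 u 0.5101559318624946 v -0.05465153329087217 -0.021414775109595514 slope deg 1.3746776709925672 c [0.49239787 0.13874413]
stand 0.012 u 0.5092414935101873 v -0.08227429390559318 0.0065484911992092715 slope deg 0.322917726048418 c [0.49148035 0.13859136]
stand 0.02 u 0.5091209397306635 v -0.08193451148499792 0.006318986412354114 slope deg 0.2177439045290408 c [0.49134821 0.13860194]
top rim ((491.3477783203125, 140.77903747558594), (90.12004089355469, 90.3329086303711), 19.83380126953125)
[0.49226596 0.14047771 0.20804388] 0.5106248973449034 -0.0363590032722977
```

Bottle and well agree within 1 mm and 1°. I descend.

>>> carry_out --pt "-0.07 -0.02 -1 0 0 0" --pt "0 0 -2 0 0 0" --pt "0 0 -2.5 0 0 0" --pt "0 0 -2.5 0 0 0" --pt "0 0 -2 0 0 0" --pt "0 0 -1 0 0 0" --pt "0 0 -0.5 0 0 0" --pt "0 0 0 0 0 0" --pt "0 0 0 0 0 0" --pt "0 0 0 0 0 0"

```text
time: 10.15
position: [0.4928, 0.14, 0.0948]
tcp_rot: [-3.142, -0.002, 0.028]
wrist_force: [-0.0, 0.9, -0.6]
finger_gap: 0.021
```

```bash
python3 look.py 4
```

```text
10.15 [0.49280767 0.1399729  0.09475662] [-3.14158160e+00 -2.01019256e-03  2.80379100e-02] 0.021008671354278134 j6 0.016713306805336017
scene 749 [0.47612303 0.1170587  0.03687765] [0.51759404 0.16027985 0.08314562]
zt 0.08233074183379145 207 ((495.2931823730469, 138.34811401367188), (36.7507438659668, 34.399818420410156), 21.036014556884766)
all ((496.0914001464844, 138.72640991210938), (38.63280487060547, 35.002769470214844), 21.30533790588379)
sides 483 ((506.1000671386719, 134.88795471191406), (46.297828674316406, 24.890981674194336), 70.98041534423828)
top no red 16
```

View pics/z4.png

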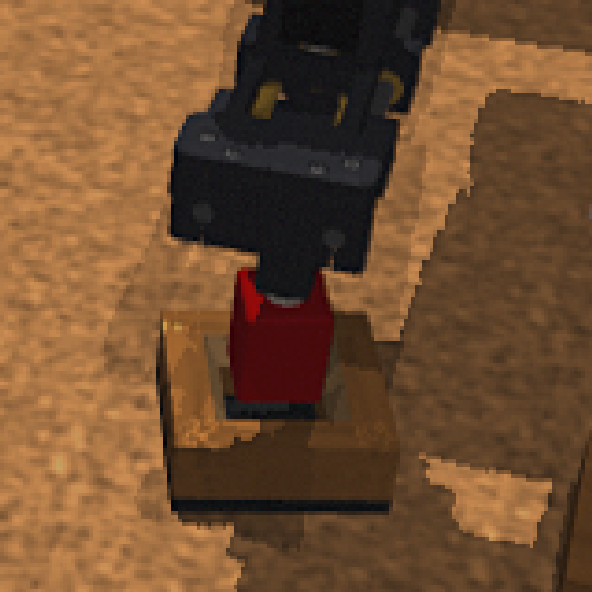

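The bottle hangs centred at the mouth of the well. I go on down.

>>> carry_out --pt "-0.1 0 -0.2 0 0 0" --pt "0 0 -0.4 0 0 0" --pt "0 0 -0.4 0 0 0" --pt "0 0 -0.4 0 0 0" --pt "0 0 -0.4 0 0 0" --pt "0 0 -0.4 0 0 0" --pt "0 0 -0.3 0 0 0" --pt "0 0 -0.3 0 0 0" --pt "0 0 0 0 0 0" --pt "0 0 0 0 0 0"

```text
time: 11.25
position: [0.4909, 0.14, 0.0664]
tcp_rot: [3.141, 0.001, 0.028]
wrist_force: [-4.0, 0.4, 7.4]
finger_gap: 0.0212
```

```bash
python3 look.py 5
```

```text
11.25 [0.49089188 0.13995026 0.06635429] [3.14144982e+00 5.18361944e-04 2.81887166e-02] 0.021192017807630685 j6 0.016836174432483017
scene 522 [0.46168585 0.11397404 0.01294676] [0.51736737 0.16043156 0.07125376]
zt 0.054193658946987945 205 ((494.33721923828125, 138.6015625), (38.19739532470703, 35.00559997558594), 19.482521057128906)
all ((484.761474609375, 135.0928192138672), (58.03429412841797, 35.24513626098633), 20.533727645874023)
sides 261 ((493.6026916503906, 127.47698974609375), (62.297279357910156, 30.382431030273438), 48.930145263671875)
top no red 7
```

View pics/z5.png

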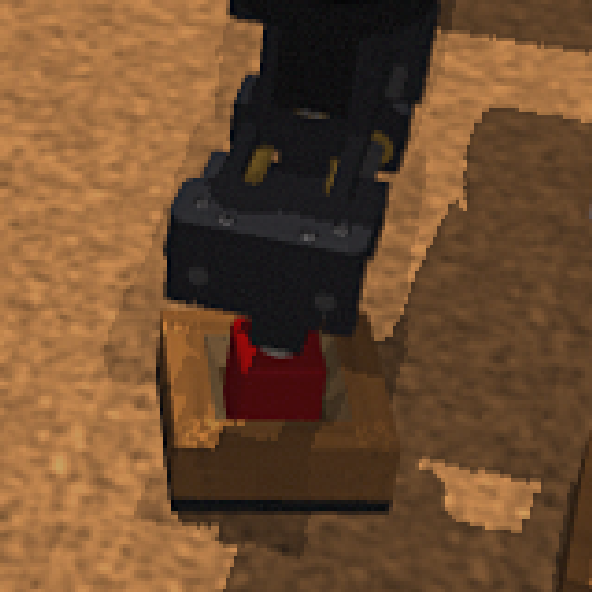

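The body top is at 54 mm (8 + 46) and the upward push is 7 N, so the bottle is fully seated. Next I twist the cap clockwise (negative z).

>>> carry_out --pt "0 0 0 0 0 -0.05" --pt "0 0 0 0 0 -0.08" --pt "0 0 0 0 0 -0.08" --pt "0 0 0 0 0 -0.08" --pt "0 0 0 0 0 -0.08" --pt "0 0 0 0 0 -0.08" --pt "0 0 0 0 0 -0.08" --pt "0 0 0 0 0 -0.08" --pt "0 0 0 0 0 -0.08" --pt "0 0 0 0 0 -0.05"

```text
time: 12.35
position: [0.4919, 0.14, 0.0663]
tcp_rot: [-3.14, -0.001, -0.715]
wrist_force: [0.0, 0.0, 2.2]
finger_gap: 0.0212
```

```bash
python3 -c "
from h import *
o=robot.observe();print(o['moment'],o['wrist_force'],o['tcp_rot'],o['joint_torque'])"
```

```text
[-0.06984833 -0.07339688  0.01855583] [0.04912866 0.00485813 2.21492057] [-3.14021113e+00 -1.44625531e-03 -7.14761455e-01] [ -0.09614514 -39.6044755  -25.93396962   0.06391974   0.16385917
  -0.33998977]
```

>>> carry_out --pt "0 0 0 0 0 -0.08" --pt "0 0 0 0 0 -0.08" --pt "0 0 0 0 0 -0.08" --pt "0 0 0 0 0 -0.08" --pt "0 0 0 0 0 -0.08" --pt "0 0 0 0 0 -0.08" --pt "0 0 0 0 0 -0.08" --pt "0 0 0 0 0 0" --pt "0 0 0 0 0 0" --pt "0 0 0 0 0 0"

```text
time: 13.35
position: [0.4928, 0.14, 0.0666]
tcp_rot: [-3.138, -0.001, -1.27]
wrist_force: [5.4, 0.8, 0.6]
finger_gap: 0.0215
```

```bash
python3 -c "
from h import *
o=robot.observe();print(o['moment'],o['wrist_force'],o['tcp_rot'],o['joint_torque'])"; python3 look.py 6
```

```text
[ 0.13118747 -0.86654876  0.29357576] [5.38824688 0.76985681 0.55834729] [-3.13783107e+00 -9.84837425e-04 -1.26962196e+00] [  0.1379646  -38.80583167 -22.96191573   0.0600456    1.65656548
   0.27419312]
13.35 [0.49276194 0.14002609 0.06660741] [-3.13783107e+00 -9.84837425e-04 -1.26962196e+00] 0.021517870245667533 j6 1.3144533046268558
scene 456 [0.48107887 0.12279385 0.0236694 ] [0.51303624 0.15867498 0.06434151]
zt 0.05455389572021005 182 ((496.33697509765625, 140.1114044189453), (29.333974838256836, 34.63076400756836), 3.6697306632995605)
all ((496.94134521484375, 140.00054931640625), (29.636341094970703, 35.253273010253906), 6.17258358001709)
sides 225 ((508.0272521972656, 141.2655029296875), (6.795505046844482, 35.1207160949707), 9.26744556427002)
top no red 0
```

View pics/z6.png

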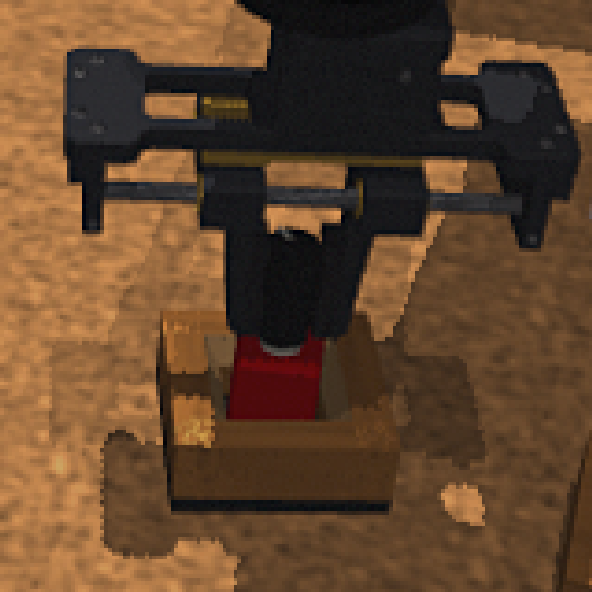

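Moment is 0.29 N m, well over the 0.05 N m thread friction, so the cap is at its stop. I turn a bit further to confirm.

>>> carry_out --pt "0 0 0 0 0 -0.06" --pt "0 0 0 0 0 -0.06" --pt "0 0 0 0 0 -0.06" --pt "0 0 0 0 0 -0.06" --pt "0 0 0 0 0 -0.06" --pt "0 0 0 0 0 0" --pt "0 0 0 0 0 0" --pt "0 0 0 0 0 0" --pt "0 0 0 0 0 0" --pt "0 0 0 0 0 0"

```text
time: 14.45
position: [0.4936, 0.1395, 0.0671]
tcp_rot: [-3.136, -0.001, -1.57]
wrist_force: [5.1, -2.3, 2.5]
finger_gap: 0.021
```

```bash
python3 -c "
from h import *
o=robot.observe();print(o['position'],o['moment'],o['wrist_force'],o['tcp_rot'],o['joint_torque'])"
```

```text
[0.49358015 0.13945174 0.06707795] [-0.3204649  -0.93689913  0.20860917] [ 5.07307671 -2.28708757  2.47775092] [-3.13609805e+00 -6.75399236e-04 -1.56981731e+00] [  1.68628391 -37.88443208 -21.92334652   0.73488576   1.89984396
   0.19996792]
```

>>> carry_out --pt "0 0 0 0 0 0" --pt "0 0 0 0 0 0" --pt "0 0 0 0 0 0" --pt "0 0 0 0 0 0" --pt "0 0 0 0 0 0" --pt "0 0 0 0 0 0" --pt "0 0 0 0 0 0" --pt "0 0 0 0 0 0" --pt "0 0 0 0 0 0" --pt "0 0 0 0 0 0" --hand 0.3

```text
time: 15.45
position: [0.491, 0.14, 0.0657]
tcp_rot: [-3.142, -0.0, -1.572]
wrist_force: [0.0, -0.6, -0.7]
finger_gap: 0.0575
```

>>> carry_out --pt "0 0 0.5 0 0 0" --pt "0 0 1 0 0 0" --pt "0 0 1.5 0 0 0" --pt "0 0 1.5 0 0 0" --pt "0 0 2 0 0 0" --pt "0 0 2 0 0 0" --pt "0 0 2.5 0 0 0" --pt "0 0 2.5 0 0 0" --pt "0 0 1.5 0 0 0" --pt "0 0 0 0 0 0"

```text
time: 16.45
position: [0.4927, 0.1401, 0.2192]
tcp_rot: [-3.135, 0.0, -1.572]
wrist_force: [0.1, 0.4, -0.6]
finger_gap: 0.0571
```

```bash
python3 look.py 7; python3 - <<'E'
from h import *
z=np.load('scene7.npz');P=cloud('scene',z['d']);q=P[190:260,385:450].reshape(-1,3);q=q[(abs(q[:,0]-.492)<.03)&(abs(q[:,1]-.14)<.03)&(q[:,2]>.065)&(q[:,2]<.12)]
print('cap',len(q),q.mean(0),q.max(0))
E
```

```text
16.45 [0.49269172 0.14009776 0.21918467] [-3.13549387e+00  3.08411104e-04 -1.57191298e+00] 0.05708313555938522 j6 1.6168738613779106
scene 488 [0.45210563 0.11694014 0.02489293] [0.51299637 0.15876821 0.06378045]
zt 0.05445679533219456 211 ((494.2718200683594, 139.1172332763672), (34.77976989746094, 34.18889236450195), 10.4347562789917)
all ((480.5401306152344, 136.84912109375), (62.84989547729492, 35.06794738769531), 9.864659309387207)
sides 219 ((488.713134765625, 126.31034851074219), (68.67675018310547, 31.545780181884766), 39.028526306152344)
top no red 5
cap 408 [0.49778326 0.1400809  0.08936135] [0.50438691 0.14988473 0.10624387]
```

View pics/scene7.png

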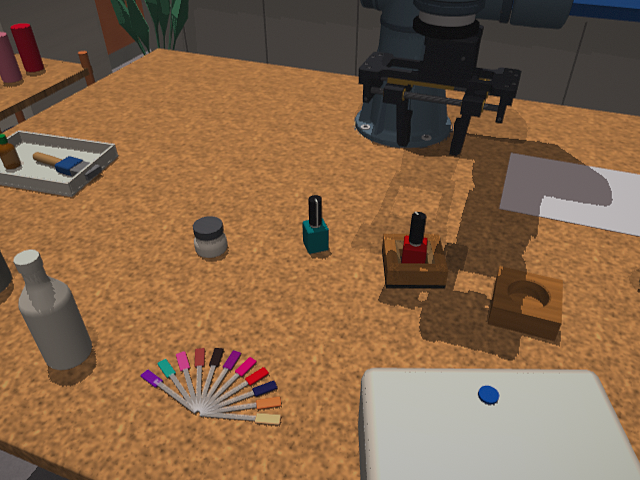

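View pics/z7.png

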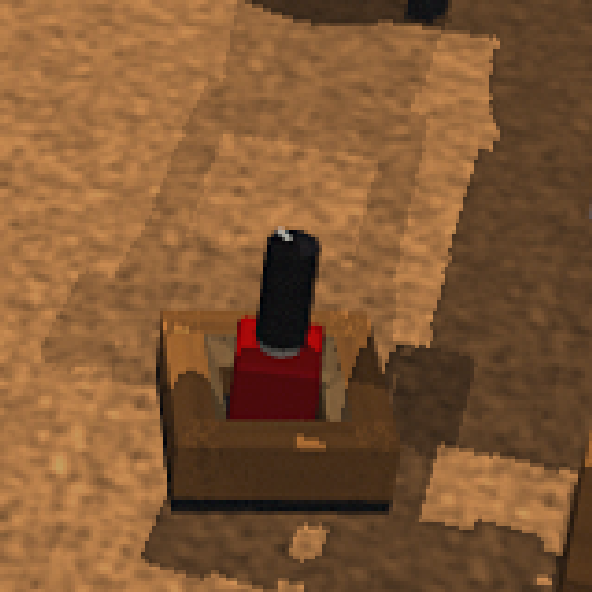

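The bottle stands upright and seated in the well (cap top at scene (417,215)), the gripper is clear above it, and the teal bottle is where it was. I hand in.

```bash
python3 -c "
from h import *
print(robot.hand_in())"
```

```text
the job is handed in; nothing more can be done
None
```

I set the red bottle down in the square well, screwed its cap clockwise until it stopped, let go and moved the gripper up clear. The job was handed in at about 16.5 s of the 42 s allowed; no verdict came back.

- **Seating:** The last check put the bottle body's top at 54 mm, which is the 8 mm floor plus the 46 mm body. It stands upright, within about 3 mm of the well's centre in the scene view. It turned about 10° in the well before bracing, as the task predicted.
- **Cap:** I could not read the cap angle directly. I turned the gripper 1.6 rad in all, and the moment rose to 0.2–0.3 N m, well above the 0.05 N m thread friction. From that I take it that the cap reached its stop and then slipped in the fingers.
- **Teal bottle:** It is unmoved in the last picture.
- **Disagreements:** The scene camera's depth reads positions about 1–3 mm off in x and y from the arm's own readings, so I aligned the bottle by comparing it with the stand in the same view. In the last pictures the top camera could not see the bottle because the arm was in the way, so the final position comes from one view only.

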